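# Load the top nested carrier into the test fixture, zero the peak pointer

### The job

Make the leak tester ready for the next run: lift the top carrier off the nested pile in the sloped rack, leaving the other two nested there exactly as they were, and set it upright, without dropping it, between the guide rails of the fixture and right up against the end stop, touching it. Then turn the peak gauge's knob anticlockwise until its pointer is fully back at the zero stop. Leave the screwdriver and the wrench on the bench where they lie.

Things in the scene. Friction and masses are not known exactly. Their poses are not given: they have to be found in the camera images.
- carrier_top: Top one of three identical nested carriers: an open aluminium tray 150 x 62 mm (x, y) on a grey foot, 74 mm high, about 0.35 kg. Origin: centre of the foot's underside; x along its length, z up its own axis, leaning with the rack. Foot 138 x 50 mm, z 0 to 40 mm. Tray z 40 to 74 mm, walls 4 mm, inside 142 x 54 mm, 30 mm deep. Ends alike. Can be gripped across its 62 mm width.
- carrier_middle: Second carrier of the pile, same shape and frame; must stay nested in the rack. Nesting: the foot above stands 30 mm deep in its tray with 2 mm play all round; carriers are 44 mm apart along z and a 10 mm gap shows between trays. The top one comes free after 30 mm along its own z; pulled straight up instead it binds in this one and slips in the fingers.
- carrier_bottom: The lowest carrier, standing on the rack's sloped shelf; same shape and frame; must stay in the rack.
- rack: Fixed grey rack, 210 x 100 mm; origin at the centre of its underside. Its shelf slopes 0.45 rad (26 degrees) down to its front (-x, roughly towards the robot). The pile stands square on the shelf, carriers' length along the slope, so their z leans 0.45 rad towards the rack's -x. Shelf's centre is 60 mm above the origin. A 22 mm lip holds the low end; nothing stands beside the pile.
- fixture: Fixed aluminium plate 300 x 150 x 20 mm with two steel guide rails along x; origin at the centre of its underside. The carrier's foot goes between the rails, on the top face (z = 20 mm), length along x. Rails: x -120 to 120 mm, tops at z = 34 mm, 54 mm apart (2 mm play each side of the foot), centred on y = 0, flared at the open -x end.
- end_stop: Fixed dark steel block across the rails near the fixture's +x end, 30 mm thick (x), 80 mm wide, 70 mm high; its place along the rails varies. Origin: centre of its underside, on the fixture's top face; axes as the fixture's. Contact face 15 mm to the -x side of its origin; the end of the tray touches it, so a carrier at home has its origin 90 mm to the -x side of the stop's.
- peak_knob (a joint): Angle of the peak pointer and its knob, rad: 0 = pointer against the zero stop (a firm end stop), grows clockwise seen from above, up to 4.2; starts between 1.7 and 2.8. Stays where it is left; turns with about 0.05 N m.
- peak_knob_grip (a point): Point on the vertical axis of the knob, at grip height; x along the bar, towards the pointer, turning with the knob; z up. The gauge is a fixed flat white box, 170 x 170 mm, dial upward. Knob: black 64 mm disc with an upright bar 60 mm long, 16 mm thick, running from 20 mm below this point (disc's top) to 10 mm above it. Dial face 28 mm below.
- screwdriver: Loose screwdriver, 190 mm long, lying on the bench. Leave alone.
- wrench: Loose wrench, 170 mm long, lying on the bench. Leave alone.

How it is judged:
By the outcome, as a careful person would: the job done as asked, in the order asked, and still so for the second after the job is handed in, with the robot touching nothing.
It also fails if it takes over 72 s, if anything falls off the work surface, if the arm or the gripper's body presses on something with over 40 N, if the wrist force passes 120 N, or if a joint passes its speed limit or range.

### The arm

A 6-joint arm with a two-finger parallel gripper is mounted at the origin on the work surface. World frame = base frame: x ahead of the robot, y to its left, z up, the work surface at z = 0. Lengths are in m, angles in degrees, forces in N, time in s.
With the tool pointing down it reaches from about 0.25 to 0.725 m from the base axis. Payload 9.7 kg.
Tool frame: the origin (TCP) lies between the finger pads; the fingertips stand bot.tcp_to_tips ahead of it and the grasp point (between the pads) lies 2 mm behind it (bot.tcp_to_tips is the distance from the TCP to the fingertips, in m); z points along the fingers, y is the line along which they close (so a half turn about z gives the same grasp; the last joint's range is limited). The gripper opens to 85 mm and grips with 20 to 120 N. Pads are 22 mm wide; open, the fingers measure 114 mm over their backs; the gripper's body (76 mm by 85 mm) begins 54 mm behind the grasp point. The pads swing forward as they close: fully open they stand 13 mm farther back than shut.
Start: joints at [-70.646, 4.979, 10.078, 95.1, 0, 90], TCP at [0.182, -0.519, 0.248] pointing down, gripper open.
Joint ranges: [-179.16, 179.16], [-48.56, 103.87], [-65.8, 70.77], [-126.05, 130.52], [-82.76, 87.17], [-180, 180]. Speed limits (degrees/s): [127.2, 127.2, 147.25, 180, 180, 180].

### API

Orientations are given as [roll, pitch, yaw] about the fixed x, y, z axes, in that order (R = Rz(yaw) Ry(pitch) Rx(roll)).
In Python, from workcell import sensors, camera, camera_params, bot gives the robot as it stands.
- The arm moves only by the tool apply_moves, never from a script. Its argument "motion" is a list of rows, each an object with "jaw": the opening, from -1 (shut) to 1 (fully open); "xyz": the shift along the tool's x, y, z in mm, a list of three; "twist": the turn about the tool's z in rad. A call has 1 to 5 rows; each row is the pose to reach, as a shift and turn from the pose commanded when the call began, along the tool's axes at that moment; what a row does not reach only later rows make up. A row lasts 1/8 s, in which the tool goes at most 62.5 mm and 10.7 degrees, less where a joint would pass 70% of its speed; a pose out of reach is approached as far as the arm can. A call with a gripper value outside its range is refused whole. The fingers move at their own pace and stop on an object; "grip_force" is the grip in N (left out, the last holds). Time passes only in rows, so rows that repeat a pose let the fingers close. It gives the time, the measured TCP pose, the force, the opening and the grip force at its end, in the units of the state.
- sensors.get_obs(): the state, without advancing time (a new reading comes with each control period).
- camera(name): name is "scene" or "top" or "wrist"; returns (picture, depth): 400x640x3 uint8, red, green, blue; 400x640 float32, m along the optical axis (not along the pixel's ray), 0 where there is no reading.
- camera_params(name): a dict with "mtx" (3x3 intrinsics, pixels), "k1" (the pictures are not rectified: a ray, as slopes to the right and down, at radius r is drawn at 1 + k1 r^2 times it, then the intrinsics apply), "rvec" (rotation vector, rad) and "tvec" (3), from world to camera coordinates, as OpenCV has them. Camera axes: x right, y down, z forward; pixel columns grow to the right and rows downward; lengths in m; the calibration is good to about 2 mm. A picture is of the moment at which its call begins: read the wrist's pose just before it. camera_params takes no time and is no camera call; for the wrist camera it gives the pose at the moment of the call.
- bot.job_done(): hands the job in; it is judged then, once.
The state is a dict: "time": time; "q": joint angles; "qd": joint speeds; "joint_efforts": joint torques, N m; "ee_pos": TCP position; "tcp_rot": TCP orientation; "wrist_force": force on the tool from outside, world axes, zero at the start; "torque": the same for the moment, N m; "opening": finger opening in m; "grasp_force": force on a finger pad.
Only numpy, scipy, OpenCV 4.12 (cv2) and the standard library are available. Lean on these libraries where they do the work, as an engineer would, in place of code of your own. Each camera call takes 0.05 s, during which the arm holds its last target. There are 200 camera calls.

## Working session

There is one attempt and no reset: what is moved stays moved. The work goes in short steps, Python scripts to look and compute and a tool call to move; the robot and the scene stay as the last step left them, time stands still between calls to the robot, and variables do not carry over. Pictures are saved under pics/ and viewed, at most 12 in all, crops included, and the job is handed in when it is done.

Besides the shell and the picture viewer there is one more tool, called after "Request:" by a JSON object that holds its "op" and its "data". apply_moves: Moves the arm, as the interface text tells. Its arguments: {"type":"object","properties":{"motion":{"type":"array","items":{"type":"object","properties":{"jaw":{"type":"number"},"xyz":{"type":"array","items":{"type":"number"}},"twist":{"type":"number"}}}},"grip_force":{"type":"number"}},"required":["motion"]}

```bash
ls; mkdir -p pics; python3 - <<'E'
from workcell import sensors,camera,camera_params,bot
import cv2,numpy as np
o=sensors.get_obs();print({k:np.round(v,3) for k,v in o.items()},bot.tcp_to_tips)
for n in("scene","top","wrist"):
    p=camera_params(n);im,d=camera(n);np.savez(n+".npz",im=im,d=d,**{k:np.array(v) for k,v in p.items()})
    cv2.imwrite(f"pics/{n}0.png",im[:,:,::-1]);print(n,{k:np.round(v,4).tolist() for k,v in p.items()})
E
```

```text
pics
{'time': np.float64(0.0), 'q': array([-70.645,   5.011,  10.034,  95.099,   0.   ,  90.   ]), 'qd': array([ 0.039,  0.073,  0.071,  0.027, -0.047,  0.089]), 'joint_efforts': array([ 3.0000e-03, -5.2038e+01,  4.6481e+01,  1.6000e-02,  0.0000e+00,
        0.0000e+00]), 'ee_pos': array([ 0.182, -0.519,  0.248]), 'tcp_rot': array([-179.925,   -0.   ,   19.355]), 'wrist_force': array([ 0.14 ,  0.179, -0.022]), 'torque': array([-0.046, -0.051, -0.002]), 'grasp_force': np.float64(0.0), 'opening': np.float64(0.085)} 0.017
scene {'mtx': [[407.0087, 0.0, 319.0167], [0.0, 407.0087, 196.1661], [0.0, 0.0, 1.0]], 'k1': -0.0762, 'rvec': [2.0881, 0.6165, -0.2966], 'tvec': [-0.4298, -0.0745, 1.1343]}
top {'mtx': [[451.7356, 0.0, 322.8428], [0.0, 451.7356, 197.9115], [0.0, 0.0, 1.0]], 'k1': -0.1007, 'rvec': [2.1766, -2.1967, 0.1187], 'tvec': [-0.0098, 0.5032, 1.2437]}
wrist {'mtx': [[310.1999, 0.0, 322.2119], [0.0, 310.1999, 198.8269], [0.0, 0.0, 1.0]], 'k1': -0.0271, 'rvec': [-2.3475, 1.6635, 0.2639], 'tvec': [-0.5496, -0.0399, 0.3797]}
```

View pics/top0.png

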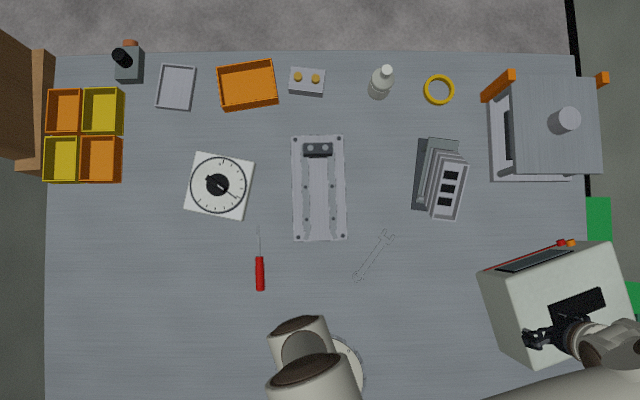

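View pics/scene0.png

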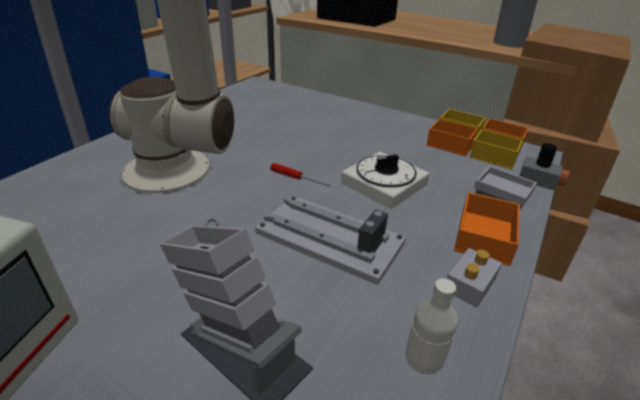

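The top view shows the gauge at (219,186), the fixture at (318,188) with its stop at (318,150), and the rack pile at (440,180). The scene view shows the three nested carriers leaning toward the robot.

```bash
cat >h.py <<'E'
import numpy as np,cv2
class V:
    def __init__(s,n):
        z=np.load(n+".npz");s.im=z["im"];s.d=z["d"];s.K=z["mtx"];s.D=np.array([float(z["k1"]),0,0,0]);s.R=cv2.Rodrigues(z["rvec"])[0];s.t=z["tvec"].ravel()
        s.c=-s.R.T@s.t
    def rays(s,uv):
        x=cv2.undistortPoints(np.float64(uv).reshape(-1,1,2),s.K,s.D)[:,0]
        return np.c_[x,np.ones(len(x))]@s.R
    def plane(s,uv,z):
        r=s.rays(uv);return s.c+r*((z-s.c[2])/r[:,2])[:,None]
    def cloud(s,x0,x1,y0,y1):
        v,u=np.mgrid[y0:y1,x0:x1];uv=np.c_[u.ravel(),v.ravel()];d=s.d[y0:y1,x0:x1].ravel()
        return uv,s.c+s.rays(uv)*d[:,None],s.im[y0:y1,x0:x1].reshape(-1,3)
    def pix(s,P):return cv2.projectPoints(np.float64(P).reshape(-1,3),cv2.Rodrigues(s.R)[0],s.t,s.K,s.D)[0][:,0]
def snap(n,f):
    from workcell import camera,camera_params
    p=camera_params(n);im,d=camera(n);np.savez(f+".npz",im=im,d=d,**{k:np.array(v) for k,v in p.items()});cv2.imwrite(f"pics/{f}.png",im[:,:,::-1])
    return V(f)
E
python3 - <<'E'
from h import *
v=V("top")
cv2.imwrite("pics/topcrop.png",cv2.resize(v.im[125:250,175:475,::-1],(798,332),interpolation=cv2.INTER_CUBIC))
def P(u,w):
    uv,p,_=v.cloud(u-1,u+2,w-1,w+2);return np.round(np.median(p,0),4)
for n,a in dict(bench=(380,300),plate=(300,230),floor=(318,200),stop=(318,150),dial=(232,200),gauge=(245,165),knob=(217,184),rimL=(443,160)).items():print(n,P(*a))
E
```

```text
bench [ 0.2142 -0.1734 -0.    ]
plate [0.414  0.05   0.0208]
floor [ 0.4974 -0.0009  0.0215]
stop [ 0.6258 -0.0013  0.0909]
dial [0.4973 0.2355 0.047 ]
gauge [0.5952 0.2015 0.0399]
knob [0.5374 0.2692 0.086 ]
rimL [ 0.574  -0.2984  0.2253]
```

View pics/topcrop.png

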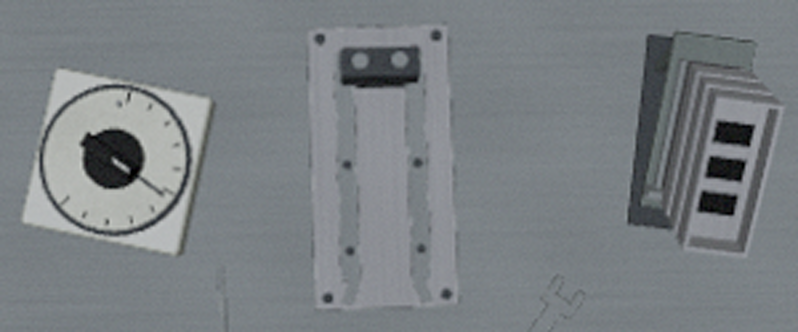

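The crop shows the gauge with its pointer at lower right (crop 168,192), the fixture, and the top tray with rim corners near crop (707,92), (783,104), (748,252) and (685,246).

```bash
cat >m.py <<'E'
from h import *
v=V("top")
# --- carrier: RANSAC rim plane with tilt .45
uv,p,c=v.cloud(405,475,130,230)
k=p[:,2]>.13;p=p[k];uv=uv[k]
best=None
for yaw in np.radians(np.arange(-40,41,1.)):
    n=np.array([-np.sin(.45)*np.cos(yaw),-np.sin(.45)*np.sin(yaw),np.cos(.45)]);s=p@n
    # highest plane with many points
    h,e=np.histogram(s,np.arange(s.min(),s.max()+.002,.002))
    i=np.where(h>120)[0]
    if len(i) and (best is None or h[i[-1]]>best[0]):best=(h[i[-1]],yaw,e[i[-1]])
print("coarse",best[0],np.degrees(best[1]),best[2])
def frame(yaw):
    x=np.array([np.cos(.45)*np.cos(yaw),np.cos(.45)*np.sin(yaw),np.sin(.45)])
    z=np.array([-np.sin(.45)*np.cos(yaw),-np.sin(.45)*np.sin(yaw),np.cos(.45)])
    return np.c_[x,np.cross(z,x),z]
yaw=best[1]
for it in range(4):
    R=frame(yaw);q=p@R;s=q[:,2]
    top=np.percentile(s,99.5); m=(s>top-.010)
    r=cv2.minAreaRect((q[m,:2]*1000).astype(np.float32));b=cv2.boxPoints(r)
    e=[b[1]-b[0],b[2]-b[1]];e=max(e,key=np.linalg.norm);a=np.arctan2(e[1],e[0]);a=(a+np.pi/2)%np.pi-np.pi/2
    print(np.degrees(yaw),r,a,top,m.sum(), np.median(s[m]))
    yaw+=a
R=frame(yaw);ce=R@np.array([r[0][0]/1000,r[0][1]/1000,np.median((p@R)[m,2])])
print("rim centre",ce,"origin",ce-R[:,2]*.074,"yaw",np.degrees(yaw))
A=p[m];u,s_,vt=np.linalg.svd(A-A.mean(0));print("free plane normal",vt[2],s_)
# fixture
uv,p,c=v.cloud(280,360,125,250)
m=(p[:,2]>.012)&(p[:,2]<.05);r=cv2.minAreaRect((p[m,:2]*1000).astype(np.float32));print("fixture",r)
m=(p[:,2]>.08);r=cv2.minAreaRect((p[m,:2]*1000).astype(np.float32));print("stop",r,np.median(p[m],0))
m=(p[:,2]>.030)&(p[:,2]<.04);r=cv2.minAreaRect((p[m,:2]*1000).astype(np.float32));print("rails",r)
# gauge
uv,p,c=v.cloud(175,265,140,230)
m=(p[:,2]>.02);r=cv2.minAreaRect((p[m,:2]*1000).astype(np.float32));print("gauge",r)
m=(p[:,2]>.080);r=cv2.minAreaRect((p[m,:2]*1000).astype(np.float32));print("bar",r,np.median(p[m],0),m.sum())
m=(p[:,2]>.055);r=cv2.minAreaRect((p[m,:2]*1000).astype(np.float32));print("disc",r,m.sum())
E
python3 m.py
```

```text
coarse 291 -8.0 -0.07682192757642686
-8.0 ((906.659912109375, 67.21028900146484), (0.0, 0.0), 0.0) 0.0 0.9867211939813973 34 0.9867211939813973
-8.0 ((906.659912109375, 67.21028900146484), (0.0, 0.0), 0.0) 0.0 0.9867211939813973 34 0.9867211939813973
-8.0 ((906.659912109375, 67.21028900146484), (0.0, 0.0), 0.0) 0.0 0.9867211939813973 34 0.9867211939813973
-8.0 ((906.659912109375, 67.21028900146484), (0.0, 0.0), 0.0) 0.0 0.9867211939813973 34 0.9867211939813973
rim centre [0.39279515 0.01266705 1.28285605] origin [0.42466935 0.00818742 1.21622297] yaw -8.0
free plane normal [0.00800483 0.99990558 0.01116908] [5.42637530e-15 7.72421012e-31 1.02898211e-48]
fixture ((534.7685546875, -1.33782958984375), (298.2227783203125, 150.28158569335938), 1.5272077322006226)
stop ((523.11279296875, -11.508163452148438), (253.20199584960938, 78.4687728881836), 6.709047317504883) [0.62989667 0.00398378 0.09171955]
rails ((520.765625, 4.80645751953125), (266.53680419921875, 124.28030395507812), 4.0362772941589355)
gauge ((515.0072021484375, 176.1484375), (375.0098876953125, 174.06556701660156), 76.4924087524414)
bar ((470.135986328125, 158.8718719482422), (330.311279296875, 18.008142471313477), 59.00102615356445) [0.53727591 0.26950936 0.08478256] 150
disc ((464.746826171875, 164.45359802246094), (327.51904296875, 74.80703735351562), 51.77161407470703) 270
```

```bash
sed -i 's/        v,u=np.mgrid\(.*\)$/        v,u=np.mgrid\1;k=d>.2;uv=uv[k];d=d[k]/; s/return uv,s.c+s.rays(uv)\*d\[:,None\],.*/return uv,s.c+s.rays(uv)*d[:,None],s.im[uv[:,1],uv[:,0]]/' h.py; sed -i 's/s>top-.010/s>top-.008/' m.py; python3 m.py
```

```text
coarse 291 -8.0 -0.07682192757642686
-8.0 ((574.3817749023438, -246.2633056640625), (150.52139282226562, 64.82347106933594), 0.2881763279438019) 0.005029559 -0.0446012334791059 341 -0.04821001571280182
-7.711827488727992 ((573.2603759765625, -248.96200561523438), (150.5214080810547, 64.83586883544922), 0.028652921319007874) 0.0005002022 -0.04408240385240032 343 -0.04767326019763107
-7.683168014970619 ((573.1481323242188, -249.23019409179688), (150.52151489257812, 64.83706665039062), 0.0029641850851476192) 5.185604e-05 -0.044022174385759796 343 -0.04762201775078906
-7.680196882681663 ((573.1365356445312, -249.25794982910156), (150.52149963378906, 64.83720397949219), 0.000247015937929973) 4.4107437e-06 -0.044015927275709965 343 -0.047617020963479
rim centre [ 0.49866506 -0.31875845  0.20641841] origin [ 0.53056379 -0.32305996  0.13978533] yaw -7.679944165682373
free plane normal [-0.43405585  0.06005017  0.89888236] [0.98059367 0.47982648 0.03856333]
fixture ((534.7685546875, -1.33782958984375), (298.2227783203125, 150.28158569335938), 1.5272077322006226)
stop ((633.3056030273438, 1.3838157653808594), (30.47781753540039, 80.02621459960938), 0.8599412441253662) [ 6.31804410e-01 -9.03290254e-05  9.11638168e-02]
rails ((520.765625, 4.80645751953125), (266.53680419921875, 124.28030395507812), 4.0362772941589355)
gauge ((532.3814697265625, 253.61834716796875), (216.364013671875, 175.0310516357422), 77.37881469726562)
bar ((540.093994140625, 275.5170593261719), (58.35966110229492, 16.626251220703125), 57.31926345825195) [0.5399685  0.2750504  0.08438974] 123
disc ((544.178955078125, 274.37164306640625), (95.40182495117188, 60.42734909057617), 17.147138595581055) 243
```

```bash
cat >g.py <<'E'
import sys,numpy as np
from workcell import sensors
def go(x,y,z,yaw):
    """tool-frame shift (mm) and twist (rad) from measured pose to world target (m, deg)"""
    o=sensors.get_obs();r=o["tcp_rot"];a=np.radians(r[2]);d=(np.array([x,y,z])-o["ee_pos"])*1000
    print("pos",np.round(o["ee_pos"],4),"rot",np.round(r,2),"q",np.round(o["q"],1),"t",round(float(o["time"]),2))
    t=-np.radians((yaw-r[2]+180)%360-180)
    print("shift",np.round([d[0]*np.cos(a)+d[1]*np.sin(a),d[0]*np.sin(a)-d[1]*np.cos(a),-d[2]],1),"twist",round(float(t),4),"rows>=",round(max(np.linalg.norm(d)/62.5,abs(np.degrees(t))/10.7),1))
if __name__=="__main__":go(*map(float,sys.argv[1:]))
E
python3 g.py .507 -.32 .33 -7.68
```

```text
pos [ 0.1822 -0.5188  0.2478] rot [-179.94    0.     19.35] q [-70.6   5.   10.   95.1  -0.   90. ] t 0.15
shift [372.3 -79.9 -82.2] twist 0.4718 rows>= 6.2
```

Request:
{"op": "apply_moves", "data": {"motion": [{"jaw":1,"xyz":[0,0,-50],"twist":0},{"jaw":1,"xyz":[50,-10,-82],"twist":0.1},{"jaw":1,"xyz":[105,-22,-82],"twist":0.2},{"jaw":1,"xyz":[160,-34,-82],"twist":0.3},{"jaw":1,"xyz":[215,-46,-82],"twist":0.4}]}}

```text
time: 0.78
ee_pos: [0.3712, -0.4032, 0.3301]
tcp_rot: [-180.0, 0.0, -3.8]
wrist_force: [1.2, -0.4, 0.8]
opening: 0.085
grasp_force: 0.0
```

```bash
python3 g.py .507 -.32 .33 -7.68
```

```text
pos [ 0.3712 -0.4032  0.3301] rot [-1.7999e+02  1.0000e-02 -3.7700e+00] q [-47.4   7.6  22.2 104.6  -0.  136.4] t 0.78
shift [ 1.30e+02 -9.19e+01  1.00e-01] twist 0.0682 rows>= 2.5
```

Request:
{"op": "apply_moves", "data": {"motion": [{"jaw":1,"xyz":[26,-18,0],"twist":-0.18},{"jaw":1,"xyz":[52,-37,0],"twist":-0.36},{"jaw":1,"xyz":[78,-55,0],"twist":-0.54},{"jaw":1,"xyz":[104,-74,0],"twist":-0.72},{"jaw":1,"xyz":[130,-92,0],"twist":-0.9}]}}

```text
time: 1.4
ee_pos: [0.5062, -0.3198, 0.33]
tcp_rot: [-180.0, 0.0, 48.3]
wrist_force: [0.5, -0.6, 1.0]
opening: 0.0855
grasp_force: 0.0
```

Request:
{"op": "apply_moves", "data": {"motion": [{"jaw":1,"xyz":[0,0,0],"twist":-0.18},{"jaw":1,"xyz":[0,0,0],"twist":-0.36},{"jaw":1,"xyz":[0,0,0],"twist":-0.54},{"jaw":1,"xyz":[0,0,0],"twist":-0.72},{"jaw":1,"xyz":[0,0,0],"twist":-0.9}]}}

```text
time: 2.02
ee_pos: [0.5054, -0.3205, 0.3299]
tcp_rot: [-180.0, -0.0, 99.9]
wrist_force: [-0.4, 0.7, -0.0]
opening: 0.0854
grasp_force: 0.0
```

Request:
{"op": "apply_moves", "data": {"motion": [{"jaw":1,"xyz":[0,0,0],"twist":-0.18},{"jaw":1,"xyz":[0,0,0],"twist":-0.36},{"jaw":1,"xyz":[0,0,0],"twist":-0.54},{"jaw":1,"xyz":[0,0,0],"twist":-0.72},{"jaw":1,"xyz":[0,0,0],"twist":-0.9}]}}

```text
time: 2.65
ee_pos: [0.5053, -0.3205, 0.3299]
tcp_rot: [180.0, -0.0, 151.5]
wrist_force: [0.9, -0.4, 0.2]
opening: 0.0852
grasp_force: 0.0
```

```bash
python3 g.py .507 -.32 .33 172.32; python3 -c "
from h import *
snap('wrist','w1')"
```

```text
pos [ 0.5053 -0.3205  0.3299] rot [ 1.8000e+02 -4.0000e-02  1.5147e+02] q [-32.4  15.1  31.  105.9  -0.   -3.9] t 2.65
shift [-1.2  1.2 -0.1] twist -0.3638 rows>= 1.9
```

View pics/w1.png

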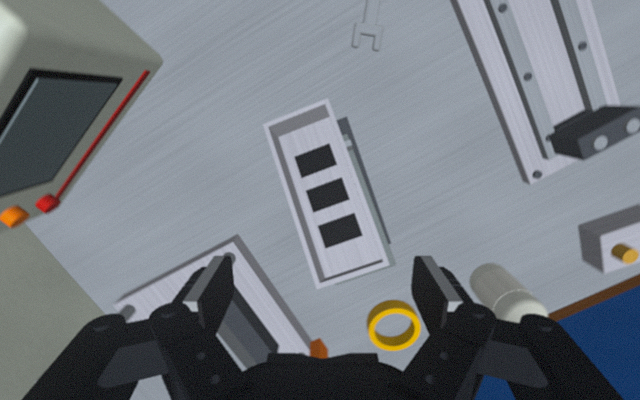

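The wrist view shows the top carrier from above, rim corners near (265,126), (328,100), (393,264) and (320,287), and the fixture at upper right.

```bash
cat >c.py <<'E'
from h import *
import sys
def frame(yaw):
    x=np.array([np.cos(.45)*np.cos(yaw),np.cos(.45)*np.sin(yaw),np.sin(.45)]);z=np.array([-np.sin(.45)*np.cos(yaw),-np.sin(.45)*np.sin(yaw),np.cos(.45)])
    return np.c_[x,np.cross(z,x),z]
v=V("w1");print("cam",v.c)
uv,p,c=v.cloud(240,410,80,300);k=(p[:,2]>.15)&(np.hypot(p[:,0]-.5,p[:,1]+.32)<.1);p=p[k]
yaw=np.radians(-7.7)
for i in range(3):
    q=p@frame(yaw);top=np.percentile(q[:,2],99);m=q[:,2]>top-.007
    r=cv2.minAreaRect((q[m,:2]*1000).astype(np.float32));b=cv2.boxPoints(r);e=max([b[1]-b[0],b[2]-b[1]],key=np.linalg.norm)
    a=(np.arctan2(e[1],e[0])+np.pi/2)%np.pi-np.pi/2;print(r,np.degrees(yaw),top,np.median(q[m,2]));yaw+=a
R=frame(yaw);print("rim",R@np.r_[np.array(r[0])/1000,np.median((p@R)[m,2])],np.degrees(yaw))
A=p[m];print("normal",np.linalg.svd(A-A.mean(0))[2][2])
# fixture stop in same view
uv,p,c=v.cloud(420,640,0,190);m=(p[:,2]>.085)&(p[:,2]<.1);print("stop top",np.median(p[m],0),m.sum())
E
python3 c.py
```

```text
cam [ 0.43659487 -0.28365895  0.45469007]
((573.598876953125, -248.08152770996094), (62.2993278503418, 149.92279052734375), 89.92276000976562) -7.699999999999999 -0.04851141986447928 -0.049707838324735285
((573.8994750976562, -247.35540771484375), (62.29905319213867, 149.9227294921875), 89.99221801757812) -7.7772426093236735 -0.048649769160684045 -0.04985651546687699
((573.9296875, -247.28224182128906), (62.29903030395508, 149.9226837158203), 89.99922180175781) -7.7850221947883185 -0.04866427060739785 -0.0498719533435473
rim [ 0.50002314 -0.31795145  0.20473125] -7.7858008363537
normal [ 0.43453327 -0.05005331 -0.89926387]
stop top [ 0.63062608 -0.0010547   0.08930072] 1615
```

```bash
python3 g.py .508 -.3192 .188 172.2
```

```text
pos [ 0.5053 -0.3205  0.33  ] rot [ 1.8000e+02 -3.0000e-02  1.5198e+02] q [-32.4  15.1  31.  105.9   0.   -4.4] t 2.7
shift [ -1.7   2.4 142. ] twist -0.3529 rows>= 2.3
```

Request:
{"op": "apply_moves", "data": {"motion": [{"jaw":1,"xyz":[-1.7,2.4,0],"twist":-0.18},{"jaw":1,"xyz":[-1.7,2.4,20],"twist":-0.353},{"jaw":1,"xyz":[-1.7,2.4,50],"twist":-0.353},{"jaw":1,"xyz":[-1.7,2.4,80],"twist":-0.353},{"jaw":1,"xyz":[-1.7,2.4,80],"twist":-0.353}]}}

```text
time: 3.32
ee_pos: [0.5072, -0.3187, 0.2479]
tcp_rot: [179.9, -0.2, 171.2]
wrist_force: [0.4, -0.1, 0.7]
opening: 0.0854
grasp_force: 0.0
```

```bash
python3 g.py .508 -.3192 .188 172.2
```

```text
pos [ 0.5072 -0.3187  0.2479] rot [179.9   -0.23 171.23] q [-32.1  12.2  18.1  96.2   0.  -23.4] t 3.33
shift [-0.9 -0.4 59.9] twist -0.017 rows>= 1.0
```

Request:
{"op": "apply_moves", "data": {"motion": [{"jaw":1,"xyz":[-0.5,-0.2,20],"twist":0},{"jaw":1,"xyz":[-0.5,-0.2,40],"twist":0},{"jaw":1,"xyz":[-0.5,-0.2,60],"twist":0},{"jaw":1,"xyz":[-0.5,-0.2,60],"twist":0},{"jaw":1,"xyz":[-0.5,-0.2,60],"twist":0}]}}

```text
time: 3.95
ee_pos: [0.5089, -0.3198, 0.192]
tcp_rot: [-180.0, 0.1, 171.3]
wrist_force: [-0.2, 0.1, 0.4]
opening: 0.0852
grasp_force: 0.0
```

```bash
python3 g.py .508 -.3192 .188 172.2
```

```text
pos [ 0.5089 -0.3198  0.192 ] rot [-1.7996e+02  9.0000e-02  1.7132e+02] q [-32.1  11.1  10.7  89.5   0.  -23.5] t 3.95
shift [0.9 0.4 4. ] twist -0.0154 rows>= 0.1
```

Request:
{"op": "apply_moves", "data": {"motion": [{"jaw":1,"xyz":[0.5,0.4,2],"twist":-0.015},{"jaw":1,"xyz":[0.5,0.4,2],"twist":-0.015},{"jaw":-1,"xyz":[0.5,0.4,2],"twist":-0.015},{"jaw":-1,"xyz":[0.5,0.4,2],"twist":-0.015},{"jaw":-1,"xyz":[0.5,0.4,2],"twist":-0.015}], "grip_force": 80}}

```text
time: 4.58
ee_pos: [0.5081, -0.319, 0.1888]
tcp_rot: [-180.0, 0.0, 172.2]
wrist_force: [-2.2, 1.4, 4.9]
opening: 0.061
grasp_force: 88.0
```

```bash
python3 g.py .508 -.3192 .188 172.2; python3 -c "
from h import *
snap('wrist','w2')
snap('scene','s2')
a=V('w2').im;b=V('s2').im
cv2.imwrite('pics/ws2.png',np.hstack([a[100:400,120:520],b[150:400,120:520][:300].repeat(1,0) if 0 else cv2.copyMakeBorder(b[120:400,100:500],0,20,0,0,0)])[:,:,::-1])"
```

```text
pos [ 0.5081 -0.319   0.1888] rot [-1.7999e+02  3.0000e-02  1.7222e+02] q [-32.1  11.   10.2  89.2   0.  -24.3] t 4.58
shift [ 0.1 -0.2  0.8] twist 0.0003 rows>= 0.0
```

View pics/ws2.png

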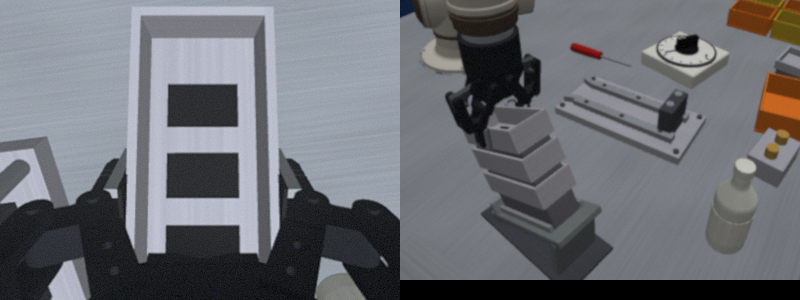

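The wrist half shows the tray squarely between the pads, and the scene half shows the fingers only on the top tray. I'll lift along the leaning axis.

Request:
{"op": "apply_moves", "data": {"motion": [{"jaw":-1,"xyz":[1.7,0,-3.6],"twist":0},{"jaw":-1,"xyz":[3.5,0,-7.2],"twist":0},{"jaw":-1,"xyz":[5.2,0,-10.8],"twist":0},{"jaw":-1,"xyz":[7.0,0,-14.4],"twist":0},{"jaw":-1,"xyz":[8.7,0,-18.0],"twist":0}]}}

```text
time: 5.3
ee_pos: [0.4993, -0.3179, 0.2065]
tcp_rot: [-180.0, 0.0, 172.2]
wrist_force: [0.2, -0.8, -3.0]
opening: 0.0611
grasp_force: 87.4
```

Request:
{"op": "apply_moves", "data": {"motion": [{"jaw":-1,"xyz":[2.2,0,-4.5],"twist":0},{"jaw":-1,"xyz":[4.4,0,-9],"twist":0},{"jaw":-1,"xyz":[6.5,0,-13.5],"twist":0},{"jaw":-1,"xyz":[8.7,0,-18],"twist":0},{"jaw":-1,"xyz":[10.9,0,-22.5],"twist":0}]}}

```text
time: 5.92
ee_pos: [0.4885, -0.3164, 0.2291]
tcp_rot: [-180.0, 0.0, 172.2]
wrist_force: [0.1, 0.8, -4.1]
opening: 0.061
grasp_force: 87.4
```

Request:
{"op": "apply_moves", "data": {"motion": [{"jaw":-1,"xyz":[4,0,-10],"twist":0},{"jaw":-1,"xyz":[8,0,-25],"twist":0},{"jaw":-1,"xyz":[12,0,-40],"twist":0},{"jaw":-1,"xyz":[12,0,-50],"twist":0},{"jaw":-1,"xyz":[12,0,-50],"twist":0}]}}

```text
time: 6.55
ee_pos: [0.477, -0.315, 0.2798]
tcp_rot: [-180.0, 0.1, 172.2]
wrist_force: [0.1, 0.2, -3.6]
opening: 0.0613
grasp_force: 87.4
```

```bash
python3 g.py .51 0 .25 181.5; python3 -c "
from h import *
snap('scene','s3');snap('wrist','w3')
a=V('w3').im;b=V('s3').im
cv2.imwrite('pics/ws3.png',np.hstack([a[100:400,120:520],b[100:400,60:460]])[:,:,::-1])"
```

```text
pos [ 0.477  -0.315   0.2798] rot [-1.7996e+02  8.0000e-02  1.7222e+02] q [-33.4   8.8  17.8  98.9   0.  -25.7] t 6.55
shift [ 10.  316.5  29.8] twist -0.162 rows>= 5.1
```

View pics/ws3.png

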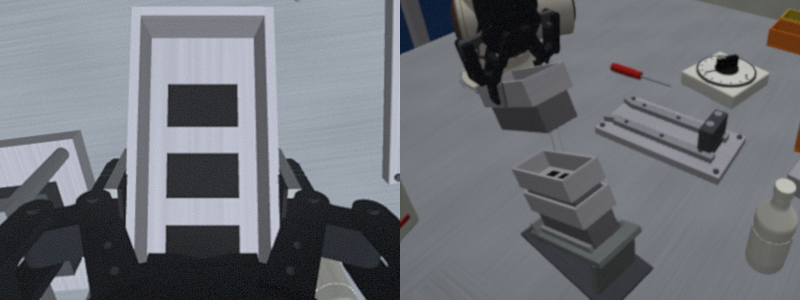

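The top carrier is clear and held with its lean, and the other two are still nested. Next stop is a viewpoint beside the fixture for a closer measurement.

Request:
{"op": "apply_moves", "data": {"motion": [{"jaw":-1,"xyz":[12,20,-20],"twist":0},{"jaw":-1,"xyz":[30,55,-30],"twist":-0.04},{"jaw":-1,"xyz":[48,90,-30],"twist":-0.08},{"jaw":-1,"xyz":[66,125,-30],"twist":-0.12},{"jaw":-1,"xyz":[77,146,-30],"twist":-0.162}]}}

```text
time: 7.28
ee_pos: [0.419, -0.1576, 0.3099]
tcp_rot: [-180.0, 0.1, -178.4]
wrist_force: [0.8, 0.1, -4.1]
opening: 0.061
grasp_force: 88.1
```

Request:
{"op": "apply_moves", "data": {"motion": [{"jaw":-1,"xyz":[0,0,0],"twist":0},{"jaw":-1,"xyz":[0,0,0],"twist":0}]}}

```text
time: 7.52
ee_pos: [0.4201, -0.1596, 0.3092]
tcp_rot: [-180.0, 0.0, -178.5]
wrist_force: [0.7, 0.2, -3.3]
opening: 0.0613
grasp_force: 88.3
```

```bash
python3 g.py .51 0 .25 181.5; python3 -c "
from h import *
snap('wrist','w4')"
```

```text
pos [ 0.4201 -0.1596  0.3092] rot [-1.7998e+02  4.0000e-02 -1.7850e+02] q [-20.8  -6.9   5.2 102.1  -0.  -22.3] t 7.53
shift [-94.  157.2  59.2] twist -0.0 rows>= 3.1
```

View pics/w4.png

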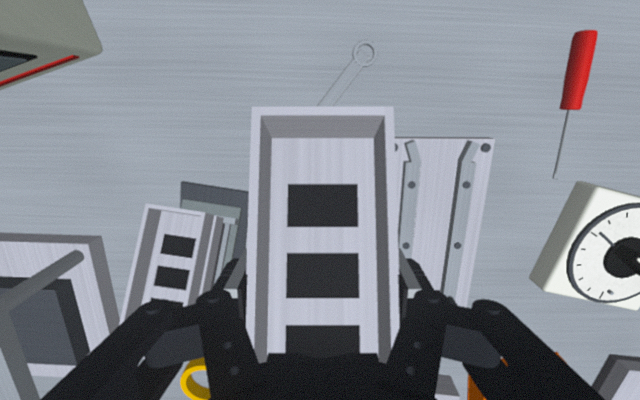

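The wrist view shows the carrier held centrally (columns 248–396). The fixture's open end is at (395–495, 138) with its rails at columns 410 and 465, and the gauge is on the right.

```bash
python3 - <<'E'
from h import *
v=V("w4")
tcp=np.array([.4201,-.1596,.3092]);a=np.radians(-178.5);ty=np.array([np.sin(a),-np.cos(a),0]);tx=np.array([np.cos(a),np.sin(a),0])
# carrier rim lateral
uv,p,c=v.cloud(235,410,100,260);m=(p[:,2]>.25)&(p[:,2]<.36)
l=(p[m]-tcp)@ty*1000;f=(p[m]-tcp)@tx*1000
for lo in(20,30,40,50):
    k=(f>lo)&(f<lo+10);print("carrier lateral",lo,l[k].min().round(1),l[k].max().round(1), p[m][k][:,2].max().round(4))
# rails
uv,p,c=v.cloud(396,500,130,300)
m=(p[:,2]>.012)&(p[:,2]<.03);q=p[m]
rm=(p[:,2]>.031)&(p[:,2]<.038);r=p[rm]
for x0 in np.arange(.40,.56,.02):
    k=np.abs(r[:,0]-x0)<.01;y=np.sort(r[k,1])
    if len(y)<5:continue
    g=np.argmax(np.diff(y));kk=np.abs(q[:,0]-x0)<.01
    print(x0.round(2),"rails",np.round([y[0],y[g],y[g+1],y[-1]],4),"inner mid",((y[g]+y[g+1])/2).round(4),"gap",(y[g+1]-y[g]).round(4),"plate +y edge",q[kk,1].max().round(4))
print("plate -x edge",np.percentile(q[:,0],.5))
E
```

```text
Traceback (most recent call last):
ValueError: zero-size array to reduction operation minimum which has no identity
```

```bash
python3 - <<'E'
from h import *
v=V("w4")
tcp=np.array([.4201,-.1596,.3092]);a=np.radians(-178.5);ty=np.array([np.sin(a),-np.cos(a),0]);tx=np.array([np.cos(a),np.sin(a),0])
print("cam",v.c,v.d[113,300:330:10],v.d[150,253:258])
uv,p,c=v.cloud(235,410,100,260);print(np.percentile(p,[1,50,99],axis=0))
m=(p[:,2]>.22);l=(p[m]-tcp)@ty*1000;f=(p[m]-tcp)@tx*1000
if m.any():print("lat",np.percentile(l,[.2,99.8]),"fwd",np.percentile(f,[.2,99.8]))
# rim centre by ray: columns of outer edges on a row, rim height by geometry
uv,p,c=v.cloud(396,500,130,300)
m=(p[:,2]>.012)&(p[:,2]<.03);q=p[m]
rm=(p[:,2]>.031)&(p[:,2]<.038);r=p[rm]
for x0 in np.arange(.40,.56,.02):
    k=np.abs(r[:,0]-x0)<.01;y=np.sort(r[k,1])
    if len(y)<5:continue
    g=np.argmax(np.diff(y));kk=np.abs(q[:,0]-x0)<.01
    print(x0.round(2),"rails",np.round([y[0],y[g],y[g+1],y[-1]],4),"inner mid",((y[g]+y[g+1])/2).round(4),"gap",(y[g+1]-y[g]).round(4),"plate +y edge",q[kk,1].max().round(4))
print("plate -x edge",np.percentile(q[:,0],.5))
E
```

```text
cam [ 0.34176384 -0.16209662  0.43388446] [0.13450344 0.13521187 0.13404337] [0.13195866 0.13266464 0.13291706 0.13203283 0.13400473]
[[ 3.40749249e-01 -2.86192228e-01 -2.73464134e-03]
 [ 4.10269415e-01 -1.72814612e-01  3.64133465e-04]
 [ 5.65283118e-01 -3.51324122e-02  3.44786033e-02]]
0.4 rails [-0.0527 -0.0337  0.0245  0.0425] inner mid -0.0046 gap 0.0582 plate +y edge 0.0702
0.42 rails [-0.0502 -0.0315  0.0225  0.0437] inner mid -0.0045 gap 0.054 plate +y edge 0.0702
0.44 rails [-0.0503 -0.031   0.023   0.0439] inner mid -0.004 gap 0.054 plate +y edge 0.0706
0.46 rails [-0.0494 -0.0304  0.0234  0.0445] inner mid -0.0035 gap 0.0538 plate +y edge 0.0712
0.48 rails [-0.0492 -0.0299  0.0242  0.045 ] inner mid -0.0028 gap 0.0541 plate +y edge 0.0728
0.5 rails [-0.0487 -0.0294  0.0244  0.045 ] inner mid -0.0025 gap 0.0537 plate +y edge 0.0736
0.52 rails [-0.0482 -0.0289  0.025   0.046 ] inner mid -0.002 gap 0.0539 plate +y edge 0.0738
0.54 rails [-0.0475 -0.0284  0.0253  0.046 ] inner mid -0.0016 gap 0.0538 plate +y edge 0.075
0.56 rails [-0.0398 -0.0291  0.026   0.047 ] inner mid -0.0015 gap 0.0551 plate +y edge 0.0753
plate -x edge 0.38550163423963046
```

```bash
sed -i 's/d>.2/d>.08/' h.py; python3 - <<'E'
from h import *
v=V("w4")
tcp=np.array([.4201,-.1596,.3092]);a=np.radians(-178.5);ty=np.array([np.sin(a),-np.cos(a),0]);tx=np.array([np.cos(a),np.sin(a),0])
uv,p,c=v.cloud(235,410,100,200);m=(p[:,2]>.27);p=p[m];l=(p-tcp)@ty*1000;f=(p-tcp)@tx*1000
for lo in range(10,80,10):
    k=(f>lo)&(f<lo+10)
    if k.sum()>20:print(lo,np.percentile(l[k],[.3,99.7]).round(1),"zmax",np.percentile(p[k,2],99).round(4))
E
python3 g.py .5 0 .25 181.4
```

```text
20 [-27.   26.5] zmax 0.2834
30 [-30.4  29.7] zmax 0.3106
40 [-31.2  30.6] zmax 0.3099
50 [-31.3  30.7] zmax 0.3052
60 [-31.3  30.5] zmax 0.3004
70 [-31.2  30.1] zmax 0.2956
pos [ 0.4202 -0.1599  0.309 ] rot [-1.7999e+02  1.0000e-02 -1.7853e+02] q [-20.8  -6.9   5.3 102.1  -0.  -22.3] t 7.58
shift [-83.8 157.8  59. ] twist 0.0012 rows>= 3.0
```

```bash
python3 g.py .484 -.0027 .17 -178.55
```

```text
pos [ 0.4202 -0.1599  0.309 ] rot [-1.7999e+02  1.0000e-02 -1.7853e+02] q [-20.8  -6.9   5.3 102.1  -0.  -22.3] t 7.58
shift [-67.8 155.5 139. ] twist 0.0003 rows>= 3.5
```

Request:
{"op": "apply_moves", "data": {"motion": [{"jaw":-1,"xyz":[-17,39,10],"twist":0},{"jaw":-1,"xyz":[-34,78,40],"twist":0},{"jaw":-1,"xyz":[-51,117,70],"twist":0},{"jaw":-1,"xyz":[-67.8,155.5,105],"twist":0},{"jaw":-1,"xyz":[-67.8,155.5,139],"twist":0}]}}

```text
time: 8.2
ee_pos: [0.4847, -0.0008, 0.1681]
tcp_rot: [180.0, -0.0, -178.4]
wrist_force: [-0.3, -0.6, -3.6]
opening: 0.0609
grasp_force: 89.2
```

Request:
{"op": "apply_moves", "data": {"motion": [{"jaw":-1,"xyz":[0,0,0],"twist":0},{"jaw":-1,"xyz":[0,0,20],"twist":0},{"jaw":-1,"xyz":[0,0,30],"twist":0},{"jaw":-1,"xyz":[0,0,30],"twist":0},{"jaw":-1,"xyz":[0,0,30],"twist":0}]}}

```text
time: 8.82
ee_pos: [0.4843, -0.0027, 0.1408]
tcp_rot: [-180.0, 0.1, -178.5]
wrist_force: [-0.4, -0.4, -3.6]
opening: 0.0609
grasp_force: 89.2
```

```bash
python3 g.py .484 -.0027 .105 -178.55; python3 -c "
from h import *
snap('scene','s5');snap('wrist','w5')
a=V('w5').im;b=V('s5').im
cv2.imwrite('pics/ws5.png',np.hstack([a[100:400,120:520],b[80:380,160:560]])[:,:,::-1])"
```

```text
pos [ 0.4843 -0.0027  0.1408] rot [-1.8000e+02  7.0000e-02 -1.7853e+02] q [ -0.3  -4.9 -11.6  83.1  -0.   -1.8] t 8.82
shift [ 0.3  0.  35.8] twist 0.0004 rows>= 0.6
```

View pics/ws5.png

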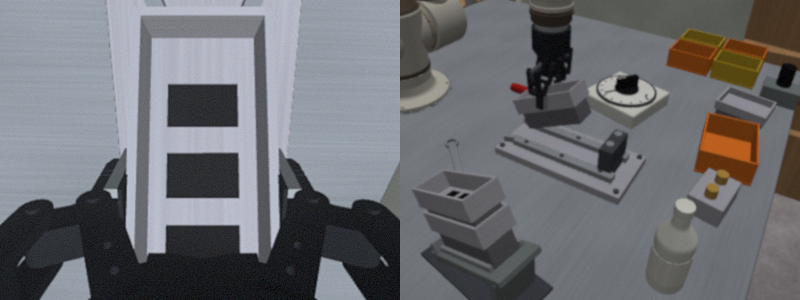

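The carrier is over the rails, lined up with them and still leaning. Lowering to just above touchdown.

Request:
{"op": "apply_moves", "data": {"motion": [{"jaw":-1,"xyz":[0,0,15],"twist":0},{"jaw":-1,"xyz":[0,0,30],"twist":0},{"jaw":-1,"xyz":[0,0,36],"twist":0},{"jaw":-1,"xyz":[0,0,36],"twist":0},{"jaw":-1,"xyz":[0,0,36],"twist":0}]}}

```text
time: 9.55
ee_pos: [0.4841, -0.0024, 0.1041]
tcp_rot: [-180.0, 0.0, -178.5]
wrist_force: [-0.2, 0.3, -3.6]
opening: 0.0608
grasp_force: 89.2
```

Request:
{"op": "apply_moves", "data": {"motion": [{"jaw":-1,"xyz":[0,0,2],"twist":0},{"jaw":-1,"xyz":[0,0,4],"twist":0},{"jaw":-1,"xyz":[0,0,4],"twist":0}]}}

```text
time: 9.93
ee_pos: [0.4838, -0.0024, 0.0996]
tcp_rot: [180.0, -0.0, -178.5]
wrist_force: [-0.3, -0.2, -3.3]
opening: 0.0613
grasp_force: 89.2
```

Request:
{"op": "apply_moves", "data": {"motion": [{"jaw":-1,"xyz":[0,0,1],"twist":0},{"jaw":-1,"xyz":[-2,0,2.5],"twist":0},{"jaw":-1,"xyz":[-5,0,4],"twist":0},{"jaw":-1,"xyz":[-8,0,6],"twist":0},{"jaw":-1,"xyz":[-11.5,0,8],"twist":0}], "grip_force": 30}}

```text
time: 10.55
ee_pos: [0.4958, -0.0021, 0.0931]
tcp_rot: [-180.0, 0.1, -178.5]
wrist_force: [-2.3, -0.4, 9.3]
opening: 0.0609
grasp_force: 89.3
```

```bash
cat >t.py <<'E'
from h import *
import sys
from workcell import sensors
o=sensors.get_obs();tcp=o["ee_pos"];a=np.radians(o["tcp_rot"][2]);tx=np.array([np.cos(a),np.sin(a),0]);ty=np.array([np.sin(a),-np.cos(a),0])
v=snap("wrist",sys.argv[1]);uv,p,c=v.cloud(235,410,90,220);h=p[:,2]-tcp[2];l=(p-tcp)@ty*1000;f=(p-tcp)@tx*1000
k=(np.abs(l)>27)&(np.abs(l)<31)&(f>30)&(f<73)&(h>-.03)
z=np.polyfit(f[k],h[k]*1000,1);print("tilt deg",np.degrees(np.arctan(-z[0])),"rim above tcp at f=0",z[1],"end f",f[(h>-.03)].max(),"lat",np.percentile(l[h>-.03],[.3,99.7]),"tcp",tcp,"F",o["wrist_force"],"q",o["q"].round(0))
E
python3 t.py w6
```

```text
tilt deg 12.622614464876873 rim above tcp at f=0 9.06806453828239 end f 78.70700868137865 lat [-31.40988496  30.67377215] tcp [ 0.49579326 -0.00214947  0.09312195] F [-2.25221466 -0.41243504  9.34239956] q [ -0.  -3. -15.  78.   0.  -2.]
```

```bash
sed -i 's/^z=np.polyfit.*1);print/k\&=h>-.02\nb=[(x,np.percentile(h[k\&(np.abs(f-x)<2)],93)*1000) for x in range(36,74,4) if (k\&(np.abs(f-x)<2)).sum()>10]\nprint(np.round(b,1).tolist())\nz=np.polyfit(*zip(*b),1);print/' t.py; python3 t.py w7
```

```text
[[36.0, 9.0], [40.0, 7.8], [44.0, 6.7], [48.0, 5.1], [52.0, 4.0], [56.0, 2.7], [60.0, 1.5], [64.0, 0.2], [68.0, -1.0], [72.0, -2.4]]
tilt deg 17.534617892089834 rim above tcp at f=0 20.433724500308767 end f 78.72414047130094 lat [-31.30261836  30.68094934] tcp [ 0.49619923 -0.00216888  0.09291499] F [-1.72365283  0.04214861  8.62402964] q [ -0.  -3. -15.  78.   0.  -2.]
```

Request:
{"op": "apply_moves", "data": {"motion": [{"jaw":-1,"xyz":[-4,0,3],"twist":0},{"jaw":-1,"xyz":[-8,0,6.5],"twist":0},{"jaw":-1,"xyz":[-12,0,10],"twist":0},{"jaw":-1,"xyz":[-15,0,13],"twist":0},{"jaw":-1,"xyz":[-17.5,0,15.5],"twist":0}]}}

```text
time: 11.28
ee_pos: [0.5145, -0.0016, 0.0783]
tcp_rot: [180.0, 0.2, -178.5]
wrist_force: [1.2, 0.7, 9.2]
opening: 0.061
grasp_force: 89.7
```

```bash
python3 t.py w8
```

```text
[[36.0, 17.7], [40.0, 17.7], [44.0, 17.4], [48.0, 17.2], [52.0, 16.7], [56.0, 16.4], [60.0, 16.3], [64.0, 15.9], [68.0, 15.6], [72.0, 15.4]]
tilt deg 3.9477274179587365 rim above tcp at f=0 20.35199889108504 end f 80.3365433469739 lat [-31.12268566  30.31259809] tcp [ 0.51447013 -0.00162584  0.07829242] F [1.24144814 0.71757342 9.15306528] q [ -0.   0. -14.  76.   0.  -2.]
```

Request:
{"op": "apply_moves", "data": {"motion": [{"jaw":-1,"xyz":[-1,0,1.2],"twist":0},{"jaw":-1,"xyz":[-2,0,2.4],"twist":0},{"jaw":-1,"xyz":[-3,0,3.5],"twist":0},{"jaw":-1,"xyz":[-3,0,4.5],"twist":0},{"jaw":-1,"xyz":[-3,0,4.5],"twist":0}]}}

```text
time: 11.95
ee_pos: [0.5181, -0.0016, 0.0744]
tcp_rot: [-180.0, 0.3, -178.5]
wrist_force: [4.5, 0.4, 11.9]
opening: 0.0614
grasp_force: 90.5
```

```bash
python3 t.py w9
```

```text
[[36.0, 19.6], [40.0, 19.9], [44.0, 19.8], [48.0, 19.7], [52.0, 19.7], [56.0, 19.6], [60.0, 19.4], [64.0, 19.3], [68.0, 19.5], [72.0, 19.3]]
tilt deg 0.8516022490528778 rim above tcp at f=0 20.383111340787156 end f 80.00671056556945 lat [-30.81296749  30.01975083] tcp [ 0.51811191 -0.00156439  0.07441862] F [ 4.52367485  0.42267156 11.9197318 ] q [ -0.   1. -14.  75.   0.  -2.]
```

Request:
{"op": "apply_moves", "data": {"motion": [{"jaw":-1,"xyz":[-5,0,0.5],"twist":0},{"jaw":-1,"xyz":[-10,0,0.5],"twist":0},{"jaw":-1,"xyz":[-14,0,0.5],"twist":0},{"jaw":-1,"xyz":[-18,0,0.5],"twist":0},{"jaw":-1,"xyz":[-20,0,0.5],"twist":0}]}}

```text
time: 12.62
ee_pos: [0.5349, -0.0011, 0.0729]
tcp_rot: [-180.0, -0.1, -178.5]
wrist_force: [-12.2, -0.4, 16.0]
opening: 0.0611
grasp_force: 90.9
```

Request:
{"op": "apply_moves", "data": {"motion": [{"jaw":-1,"xyz":[-1,0,0],"twist":0},{"jaw":-1,"xyz":[-2,0,0],"twist":0},{"jaw":-1,"xyz":[-2,0,0],"twist":0}]}}

```text
time: 13.0
ee_pos: [0.5369, -0.0011, 0.0729]
tcp_rot: [-180.0, -0.1, -178.5]
wrist_force: [-12.2, -0.5, 15.7]
opening: 0.0609
grasp_force: 90.9
```

Request:
{"op": "apply_moves", "data": {"motion": [{"jaw":-1,"xyz":[-1,0,0],"twist":0},{"jaw":-1,"xyz":[-2,0,0],"twist":0},{"jaw":-1,"xyz":[-3,0,0],"twist":0}]}}

```text
time: 13.38
ee_pos: [0.5397, -0.001, 0.0729]
tcp_rot: [-180.0, -0.1, -178.5]
wrist_force: [-13.5, 0.2, 16.2]
opening: 0.0612
grasp_force: 90.9
```

Request:
{"op": "apply_moves", "data": {"motion": [{"jaw":-1,"xyz":[-1,0,0],"twist":0},{"jaw":-1,"xyz":[-2,0,0],"twist":0}]}}

```text
time: 13.62
ee_pos: [0.5417, -0.001, 0.0729]
tcp_rot: [-180.0, -0.1, -178.5]
wrist_force: [-13.5, -1.2, 16.3]
opening: 0.0612
grasp_force: 90.9
```

Request:
{"op": "apply_moves", "data": {"motion": [{"jaw":-1,"xyz":[-0.5,0,0],"twist":0},{"jaw":-1,"xyz":[-1,0,0],"twist":0}]}}

```text
time: 13.88
ee_pos: [0.5427, -0.0009, 0.0729]
tcp_rot: [-180.0, -0.1, -178.5]
wrist_force: [-13.6, -0.4, 16.1]
opening: 0.0609
grasp_force: 90.9
```

Request:
{"op": "apply_moves", "data": {"motion": [{"jaw":-1,"xyz":[-0.5,0,0],"twist":0},{"jaw":-1,"xyz":[-1,0,0],"twist":0}]}}

```text
time: 14.12
ee_pos: [0.5437, -0.0009, 0.0729]
tcp_rot: [-180.0, -0.1, -178.5]
wrist_force: [-12.5, 0.1, 16.1]
opening: 0.0612
grasp_force: 90.9
```

Request:
{"op": "apply_moves", "data": {"motion": [{"jaw":-1,"xyz":[-0.5,0,0],"twist":0},{"jaw":-1,"xyz":[-1,0,0],"twist":0}]}}

```text
time: 14.38
ee_pos: [0.5447, -0.0009, 0.0729]
tcp_rot: [-180.0, -0.1, -178.5]
wrist_force: [-13.3, -0.8, 15.2]
opening: 0.061
grasp_force: 90.9
```

Request:
{"op": "apply_moves", "data": {"motion": [{"jaw":-1,"xyz":[-0.5,0,0],"twist":0},{"jaw":-1,"xyz":[-1,0,0],"twist":0}]}}

```text
time: 14.62
ee_pos: [0.5457, -0.0009, 0.0729]
tcp_rot: [-180.0, -0.1, -178.5]
wrist_force: [-13.1, 0.1, 16.4]
opening: 0.061
grasp_force: 90.9
```

```bash
python3 t.py w10; python3 - <<'E'
from h import *
v=snap("top","t10");s=snap("scene","s10")
cv2.imwrite("pics/ts10.png",np.hstack([cv2.resize(v.im[120:250,270:370],(400,520)),cv2.resize(s.im[130:260,230:430],(400,260)).repeat(2,0)[:520]])[:,:,::-1])
uv,p,c=v.cloud(280,360,125,250);m=(p[:,2]>.085)&(p[:,2]<.1)&(p[:,0]>.6);print("top view pts",m.sum(),np.percentile(p[m],[1,99],axis=0))
E
```

```text
[[36.0, 20.4], [40.0, 20.9], [44.0, 20.7], [48.0, 20.8], [52.0, 20.8], [56.0, 20.8], [60.0, 20.7], [64.0, 20.8], [68.0, 20.9], [72.0, 20.8]]
tilt deg -0.38279335098719985 rim above tcp at f=0 20.40335035838891 end f 79.86286871034581 lat [-30.76921072  29.95962203] tcp [ 0.54574056 -0.00087323  0.07288753] F [-13.11680603   0.14878895  16.40632087] q [ -0.   5. -10.  76.  -0.  -2.]Traceback (most recent call last):
  File "<stdin>", line 4, in <module>
    return _quantile_unchecked(
        a, q, axis, out, overwrite_input, method, keepdims, weights)
    return _ureduce(a,
                    func=_quantile_ureduce_func,
    ...<5 lines>...
                    overwrite_input=overwrite_input,
                    method=method)
    r = func(a, **kwargs)
    result = _quantile(arr,
                       quantiles=q,
    ...<2 lines>...
                       out=out,
                       weights=wgt)
    slices_having_nans = np.isnan(arr[-1, ...])
                                  ~~~^^^^^^^^^
IndexError: index -1 is out of bounds for axis 0 with size 0
```

Request:
{"op": "apply_moves", "data": {"motion": [{"jaw":-1,"xyz":[-0.5,0,0],"twist":0},{"jaw":-1,"xyz":[-1,0,0],"twist":0}]}}

```text
time: 15.02
ee_pos: [0.5467, -0.0009, 0.0729]
tcp_rot: [-180.0, -0.1, -178.5]
wrist_force: [-12.8, -0.4, 16.1]
opening: 0.0609
grasp_force: 90.9
```

Request:
{"op": "apply_moves", "data": {"motion": [{"jaw":-1,"xyz":[-0.5,0,0],"twist":0},{"jaw":-1,"xyz":[-1,0,0],"twist":0}]}}

```text
time: 15.28
ee_pos: [0.5477, -0.0008, 0.0729]
tcp_rot: [-180.0, -0.1, -178.5]
wrist_force: [-13.8, -0.9, 16.0]
opening: 0.0611
grasp_force: 90.9
```

Request:
{"op": "apply_moves", "data": {"motion": [{"jaw":-1,"xyz":[-0.5,0,0],"twist":0},{"jaw":-1,"xyz":[-1,0,0],"twist":0}]}}

```text
time: 15.52
ee_pos: [0.5487, -0.0008, 0.0729]
tcp_rot: [-180.0, -0.1, -178.5]
wrist_force: [-13.5, -0.1, 15.8]
opening: 0.0605
grasp_force: 90.9
```

View pics/ts10.png

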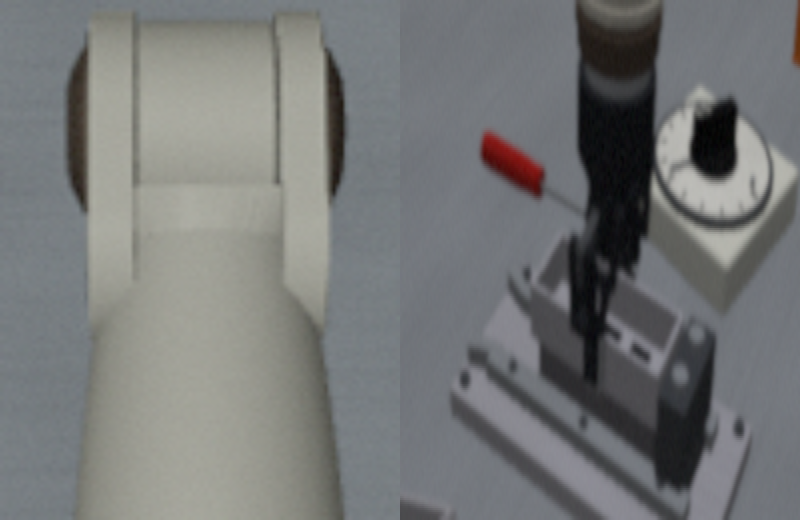

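In the scene half the carrier stands upright between the rails with its end near the dark stop (about 660,410). I'll keep pushing in small steps until the force rises.

Request:
{"op": "apply_moves", "data": {"motion": [{"jaw":-1,"xyz":[-0.5,0,0],"twist":0},{"jaw":-1,"xyz":[-1,0,0],"twist":0}]}}

```text
time: 15.78
ee_pos: [0.549, -0.0008, 0.0729]
tcp_rot: [-180.0, -0.2, -178.5]
wrist_force: [-19.1, -0.7, 20.1]
opening: 0.0608
grasp_force: 91.0
```

Request:
{"op": "apply_moves", "data": {"motion": [{"jaw":-1,"xyz":[-0.5,0,0],"twist":0},{"jaw":-1,"xyz":[-1,0,0],"twist":0}]}}

```text
time: 16.02
ee_pos: [0.549, -0.0008, 0.0729]
tcp_rot: [-180.0, -0.3, -178.5]
wrist_force: [-26.2, -1.4, 22.9]
opening: 0.0611
grasp_force: 91.4
```

Request:
{"op": "apply_moves", "data": {"motion": [{"jaw":-1,"xyz":[-0.5,0,0],"twist":0},{"jaw":-1,"xyz":[-1,0,0],"twist":0}]}}

```text
time: 16.27
ee_pos: [0.549, -0.0008, 0.0729]
tcp_rot: [-180.0, -0.4, -178.5]
wrist_force: [-31.5, -0.6, 27.0]
opening: 0.0613
grasp_force: 91.8
```

Contact with the stop at x = 0.549, where motion stalled and the force rose. I'll ease the preload, then release.

Request:
{"op": "apply_moves", "data": {"motion": [{"jaw":-1,"xyz":[1,0,0],"twist":0},{"jaw":-1,"xyz":[1.5,0,-0.7],"twist":0},{"jaw":-1,"xyz":[1.5,0,-0.7],"twist":0},{"jaw":-1,"xyz":[1.5,0,-0.7],"twist":0}]}}

```text
time: 16.77
ee_pos: [0.549, -0.0008, 0.0729]
tcp_rot: [-180.0, -0.3, -178.5]
wrist_force: [-18.5, 0.1, 15.3]
opening: 0.0611
grasp_force: 90.5
```

Request:
{"op": "apply_moves", "data": {"motion": [{"jaw":-0.2,"xyz":[0,0,0],"twist":0},{"jaw":0.4,"xyz":[0,0,0],"twist":0},{"jaw":0.8,"xyz":[0,0,0],"twist":0},{"jaw":1,"xyz":[0,0,0],"twist":0},{"jaw":1,"xyz":[0,0,0],"twist":0}]}}

```text
time: 17.4
ee_pos: [0.5517, -0.0007, 0.0721]
tcp_rot: [180.0, 0.0, -178.5]
wrist_force: [-0.7, 0.5, -0.9]
opening: 0.0853
grasp_force: 0.0
```

```bash
python3 t.py w11;  python3 g.py .538 .26 .2 -178.5
```

```text
[[36.0, 21.1], [40.0, 21.7], [44.0, 21.6], [48.0, 21.6], [52.0, 21.6], [56.0, 21.4], [60.0, 21.5], [64.0, 21.6], [68.0, 21.6], [72.0, 21.5]]
tilt deg -0.14439401112374242 rim above tcp at f=0 21.381195271692622 end f 81.41592863172829 lat [-30.59633861  29.75195834] tcp [ 0.55167979 -0.00066633  0.07206776] F [-0.7477366   0.4598532  -0.87617954] q [-0.  5. -9. 76.  0. -2.]
pos [ 0.5516 -0.0007  0.072 ] rot [ 1.800e+02  2.000e-02 -1.785e+02] q [-0.1  5.5 -8.9 75.6  0.  -1.6] t 17.45
shift [   6.8  260.9 -128. ] twist 0.0001 rows>= 4.7
```

Carrier flat (tilt −0.1°) and released. Rising and moving toward the gauge for a look.

Request:
{"op": "apply_moves", "data": {"motion": [{"jaw":1,"xyz":[0,0,-30],"twist":0},{"jaw":1,"xyz":[0,0,-80],"twist":0},{"jaw":1,"xyz":[0,0,-135],"twist":0},{"jaw":1,"xyz":[0,30,-190],"twist":0},{"jaw":1,"xyz":[0,80,-220],"twist":0}]}}

```text
time: 18.08
ee_pos: [0.5498, 0.0792, 0.2953]
tcp_rot: [180.0, 0.2, -178.6]
wrist_force: [1.9, -0.0, -0.4]
opening: 0.0849
grasp_force: 0.0
```

Request:
{"op": "apply_moves", "data": {"motion": [{"jaw":1,"xyz":[0,50,0],"twist":0},{"jaw":1,"xyz":[0,90,0],"twist":0},{"jaw":1,"xyz":[0,90,0],"twist":0},{"jaw":1,"xyz":[0,90,0],"twist":0}]}}

```text
time: 18.58
ee_pos: [0.547, 0.1691, 0.2919]
tcp_rot: [-180.0, -0.0, -178.5]
wrist_force: [0.3, 0.7, 0.6]
opening: 0.0855
grasp_force: 0.0
```

```bash
python3 - <<'E'
from h import *
from workcell import sensors
o=sensors.get_obs();print(o["ee_pos"],o["tcp_rot"],o["q"].round(1))
v=snap("wrist","w12");t=snap("top","t12")
cv2.imwrite("pics/wt12.png",np.hstack([v.im,cv2.resize(t.im[120:245,175:475],(640,267))[:, :640] if 0 else cv2.resize(t.im[110:250,270:326],(160,400))])[:,:,::-1])
for n,w in(("wrist",v),("top",t)):
    uv,p,c=w.cloud(0,640,0,400);m=(p[:,2]>.0795)&(p[:,2]<.091)&(np.hypot(p[:,0]-.54,p[:,1]-.275)<.045)
    if m.sum()>20:
        r=cv2.minAreaRect((p[m,:2]*1000).astype(np.float32));b=cv2.boxPoints(r);e=max([b[1]-b[0],b[2]-b[1]],key=np.linalg.norm);print(n,"bar",r,"ang",np.degrees(np.arctan2(e[1],e[0])),m.sum(),np.percentile(p[m,2],[5,50,95]))
    m=(p[:,2]>.055)&(p[:,2]<.071)&(np.hypot(p[:,0]-.54,p[:,1]-.275)<.06);print("disc",cv2.minAreaRect((p[m,:2]*1000).astype(np.float32)))
    # dark pixels on dial (pointer, ticks) as polar list
    g=c.mean(1);m=(p[:,2]>.035)&(p[:,2]<.056)&(np.hypot(p[:,0]-.54,p[:,1]-.275)<.08)&(g<110)
    d=p[m,:2]-[.54,.275];r=np.hypot(*d.T);a=np.degrees(np.arctan2(d[:,1],d[:,0]))
    for lo,hi in((.036,.046),(.046,.056),(.056,.064)):
        h,_=np.histogram(a[(r>lo)&(r<hi)],np.arange(-180,181,6));print(lo,[(int(-177+6*i),int(x)) for i,x in enumerate(h) if x>2])
    # carrier / stop along x
    m=(p[:,2]>.086)&(p[:,2]<.098)&(np.abs(p[:,1])<.05)&(p[:,0]>.4)&(p[:,0]<.68)
    if m.any():print("rim+stop x",np.percentile(p[m],[.5,99.5],axis=0)); print(np.histogram(p[m,0],np.arange(.59,.66,.004)))
E
```

```text
[0.54698885 0.16910584 0.29186867] [-1.79984600e+02 -5.33213074e-03 -1.78475069e+02] [ 17.2   9.5  19.9 100.5  -0.   15.7]
wrist bar ((541.1481323242188, 277.00042724609375), (59.33881378173828, 16.103591918945312), 53.87190246582031) ang 53.87191 749 [0.08126716 0.08291531 0.08426491]
disc ((526.6761474609375, 269.435791015625), (26.06056022644043, 55.06125259399414), 27.652542114257812)
0.036 [(-129, 10), (-123, 3)]
0.046 [(-129, 9), (-123, 4)]
0.056 [(-129, 3), (-123, 3)]
rim+stop x [[ 0.46846343 -0.03682559  0.08610403]
 [ 0.64871187  0.04108668  0.09586091]]
(array([ 43,  46,  45,  43,  41,  82, 241, 140, 233, 258, 219, 202, 174,
       173, 123,   2,   0]), array([0.59 , 0.594, 0.598, 0.602, 0.606, 0.61 , 0.614, 0.618, 0.622,
       0.626, 0.63 , 0.634, 0.638, 0.642, 0.646, 0.65 , 0.654, 0.658]))
disc ((0.0, 0.0), (0.0, 0.0), 0.0)
0.036 []
0.046 []
0.056 []
rim+stop x [[ 0.46787208 -0.03647902  0.08650302]
 [ 0.64793902  0.03999185  0.09792282]]
(array([ 4,  4,  4,  4,  7,  5, 45, 32, 46, 33, 40, 39, 38, 44, 17,  0,  0]), array([0.59 , 0.594, 0.598, 0.602, 0.606, 0.61 , 0.614, 0.618, 0.622,
       0.626, 0.63 , 0.634, 0.638, 0.642, 0.646, 0.65 , 0.654, 0.658]))
```

View pics/wt12.png

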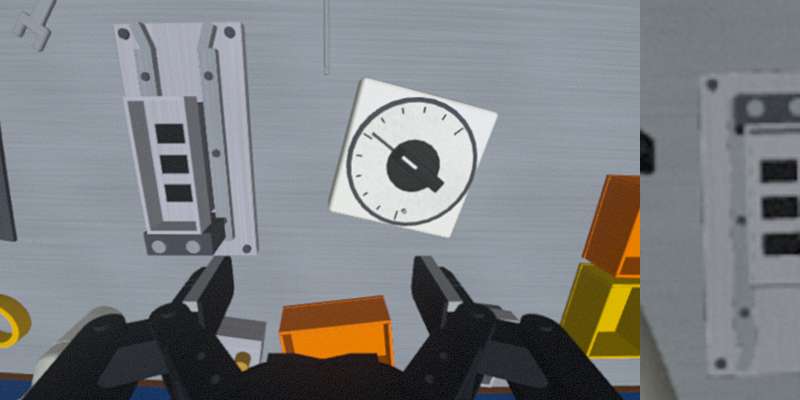

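The wrist view shows the carrier against the stop; rim to stop-back measures 180 mm = 150 + 30, so it touches. The knob bar is at (412,165), its pointer aims at (372,132), and the zero pin is near (403,211).

```bash
python3 g.py .5408 .2766 .13 -125.5
```

```text
pos [0.547  0.1684 0.2921] rot [-1.7999e+02  1.0000e-02 -1.7856e+02] q [ 17.1   9.4  19.9 100.5  -0.   15.7] t 18.68
shift [  3.5 108.3 162.1] twist -0.9261 rows>= 5.0
```

Request:
{"op": "apply_moves", "data": {"motion": [{"jaw":1,"xyz":[1,27,10],"twist":-0.17},{"jaw":1,"xyz":[2,54,20],"twist":-0.35},{"jaw":1,"xyz":[3,81,40],"twist":-0.53},{"jaw":1,"xyz":[3.5,108.3,70],"twist":-0.71},{"jaw":1,"xyz":[3.5,108.3,110],"twist":-0.89}]}}

```text
time: 19.3
ee_pos: [0.5411, 0.2781, 0.1817]
tcp_rot: [-180.0, 0.1, -127.1]
wrist_force: [0.7, 0.3, -0.1]
opening: 0.0853
grasp_force: 0.0
```

```bash
python3 g.py .5408 .2766 .079 -125.5
```

```text
pos [0.5411 0.2781 0.1817] rot [-1.7996e+02  1.0000e-01 -1.2715e+02] q [ 27.2  12.1  10.7  88.5   0.  -25.7] t 19.3
shift [  1.4  -0.7 102.7] twist -0.0288 rows>= 1.6
```

Request:
{"op": "apply_moves", "data": {"motion": [{"jaw":1,"xyz":[0,0,30],"twist":-0.036},{"jaw":1,"xyz":[0,0,60],"twist":-0.036},{"jaw":1,"xyz":[0,0,85],"twist":-0.036},{"jaw":1,"xyz":[0,0,98],"twist":-0.036},{"jaw":1,"xyz":[0,0,103],"twist":-0.036}]}}

```text
time: 19.92
ee_pos: [0.5407, 0.2768, 0.0788]
tcp_rot: [180.0, -0.0, -125.5]
wrist_force: [-0.6, -0.6, 1.4]
opening: 0.0853
grasp_force: 0.0
```

Request:
{"op": "apply_moves", "data": {"motion": [{"jaw":0.4,"xyz":[0,0,0],"twist":0},{"jaw":-0.2,"xyz":[0,0,0],"twist":0},{"jaw":-0.4,"xyz":[0,0,0],"twist":0},{"jaw":-1,"xyz":[0,0,0],"twist":0},{"jaw":-1,"xyz":[0,0,0],"twist":0}], "grip_force": 30}}

```text
time: 20.55
ee_pos: [0.5413, 0.2772, 0.0797]
tcp_rot: [-179.9, 0.1, -125.5]
wrist_force: [4.2, -2.9, 2.6]
opening: 0.0153
grasp_force: 33.4
```

```bash
python3 g.py .5408 .2766 .079 -125.5; python3 -c "
from workcell import sensors
o=sensors.get_obs();print(o['opening'],o['grasp_force'],o['wrist_force'],o['torque'])"
```

```text
pos [0.5413 0.2772 0.0797] rot [-1.7991e+02  5.0000e-02 -1.2547e+02] q [ 27.1  12.8   0.3  77.3  -0.1 -27.4] t 20.55
shift [0.8 0.  0.7] twist 0.0006 rows>= 0.0
0.015308458523134387 33.431113958358765 [ 4.19594547 -2.94397804  2.62870013] [-0.54875184 -0.6513098  -0.01786759]
```

Request:
{"op": "apply_moves", "data": {"motion": [{"jaw":-1,"xyz":[0,0,0],"twist":-0.16},{"jaw":-1,"xyz":[0,0,0],"twist":-0.32},{"jaw":-1,"xyz":[0,0,0],"twist":-0.48},{"jaw":-1,"xyz":[0,0,0],"twist":-0.64},{"jaw":-1,"xyz":[0,0,0],"twist":-0.8}]}}

```text
time: 21.18
ee_pos: [0.5418, 0.2771, 0.0797]
tcp_rot: [-179.8, -0.0, -79.3]
wrist_force: [6.1, -3.8, 1.1]
opening: 0.0155
grasp_force: 33.3
```

Request:
{"op": "apply_moves", "data": {"motion": [{"jaw":-1,"xyz":[0,0,0],"twist":-0.16},{"jaw":-1,"xyz":[0,0,0],"twist":-0.32},{"jaw":-1,"xyz":[0,0,0],"twist":-0.48},{"jaw":-1,"xyz":[0,0,0],"twist":-0.64},{"jaw":-1,"xyz":[0,0,0],"twist":-0.8}]}}

```text
time: 21.8
ee_pos: [0.5422, 0.2773, 0.0797]
tcp_rot: [-179.9, -0.2, -33.5]
wrist_force: [9.2, -2.4, 0.4]
opening: 0.0152
grasp_force: 33.1
```

```bash
python3 -c "
from workcell import sensors
o=sensors.get_obs();print(o['q'],o['tcp_rot'],o['opening'],o['grasp_force'],o['wrist_force'],o['torque'])"
```

```text
[ 2.71256274e+01  1.28513650e+01  2.87123472e-01  7.72537675e+01
 -9.07588117e-02 -1.19363795e+02] [-1.79885894e+02 -1.68337970e-01 -3.35108889e+01] 0.015190825758953502 33.09131562709808 [ 9.23599976 -2.36435296  0.35449319] [-0.44050019 -1.69635566 -0.08038097]
```

Request:
{"op": "apply_moves", "data": {"motion": [{"jaw":-1,"xyz":[0,0,0],"twist":-0.08},{"jaw":-1,"xyz":[0,0,0],"twist":-0.16},{"jaw":-1,"xyz":[0,0,0],"twist":-0.24},{"jaw":-1,"xyz":[0,0,0],"twist":-0.3}]}}

```text
time: 22.3
ee_pos: [0.5423, 0.2775, 0.0797]
tcp_rot: [-179.9, -0.2, -16.5]
wrist_force: [9.6, -1.0, -0.1]
opening: 0.0151
grasp_force: 33.0
```

Request:
{"op": "apply_moves", "data": {"motion": [{"jaw":-1,"xyz":[0,0,0],"twist":-0.04},{"jaw":-1,"xyz":[0,0,0],"twist":-0.08},{"jaw":-1,"xyz":[0,0,0],"twist":-0.08}]}}

```text
time: 22.68
ee_pos: [0.5423, 0.2775, 0.0797]
tcp_rot: [-179.9, -0.2, -12.0]
wrist_force: [8.6, -1.0, -0.1]
opening: 0.0152
grasp_force: 33.0
```

```bash
python3 -c "
from workcell import sensors
o=sensors.get_obs();print(o['q'].round(2),o['tcp_rot'],o['opening'],o['grasp_force'],o['wrist_force'],o['torque'],o['joint_efforts'])"
```

```text
[ 2.7130e+01  1.2850e+01  2.9000e-01  7.7230e+01 -8.0000e-02 -1.4087e+02] [-179.93024905   -0.21343188  -11.99790264] 0.01516667009919864 33.014127016067505 [ 8.63282524 -1.01819954 -0.1465547 ] [-0.34288905 -1.75324985  0.07421927] [  3.03032242 -60.25810003  42.88519979   3.10895115   1.48070656
  -0.21457007]
```

Request:
{"op": "apply_moves", "data": {"motion": [{"jaw":-1,"xyz":[0,0,0],"twist":-0.04},{"jaw":-1,"xyz":[0,0,0],"twist":-0.04}]}}

```text
time: 22.92
ee_pos: [0.5423, 0.2775, 0.0797]
tcp_rot: [-179.9, -0.2, -9.8]
wrist_force: [9.7, -1.1, -0.0]
opening: 0.0156
grasp_force: 39.9
```

Request:
{"op": "apply_moves", "data": {"motion": [{"jaw":-1,"xyz":[0,0,0],"twist":-0.04},{"jaw":-1,"xyz":[0,0,0],"twist":-0.04}]}}

```text
time: 23.18
ee_pos: [0.542, 0.2776, 0.0798]
tcp_rot: [-179.9, -0.2, -7.5]
wrist_force: [7.0, -0.2, 1.4]
opening: 0.0154
grasp_force: 57.5
```

```bash
python3 -c "
from workcell import sensors
o=sensors.get_obs();print(o['q'].round(2),o['tcp_rot'],o['opening'],o['grasp_force'],o['wrist_force'],o['torque'],o['joint_efforts'])"
```

```text
[ 2.7140e+01  1.2840e+01  2.9000e-01  7.7270e+01 -3.0000e-02 -1.4536e+02] [-1.79917708e+02 -1.66480714e-01 -7.49935202e+00] 0.015385596687910048 57.502389047294855 [ 7.04495263 -0.17826213  1.40483222] [ 0.0066083  -1.22403772 -1.15729744] [  2.88833477 -59.37054992  42.95679331   2.38116793   0.76256001
  -1.39718279]
```

The stop is firm: torque 1.16 N m and pad force rising past about −10°. Opening here, without turning back.

Request:
{"op": "apply_moves", "data": {"motion": [{"jaw":-0.4,"xyz":[0,0,0],"twist":0},{"jaw":0,"xyz":[0,0,0],"twist":0},{"jaw":0.5,"xyz":[0,0,0],"twist":0},{"jaw":1,"xyz":[0,0,0],"twist":0},{"jaw":1,"xyz":[0,0,0],"twist":0}]}}

```text
time: 23.8
ee_pos: [0.5405, 0.2775, 0.079]
tcp_rot: [180.0, 0.0, -7.4]
wrist_force: [0.8, -0.4, 0.3]
opening: 0.0857
grasp_force: 0.0
```

Request:
{"op": "apply_moves", "data": {"motion": [{"jaw":1,"xyz":[0,0,-30],"twist":0},{"jaw":1,"xyz":[0,0,-80],"twist":0},{"jaw":1,"xyz":[0,0,-135],"twist":0},{"jaw":1,"xyz":[40,0,-180],"twist":0},{"jaw":1,"xyz":[40,0,-180],"twist":0}]}}

```text
time: 24.42
ee_pos: [0.5833, 0.2725, 0.2629]
tcp_rot: [-179.8, -0.4, -7.5]
wrist_force: [-1.0, 0.5, -0.3]
opening: 0.0855
grasp_force: 0.0
```

```bash
python3 - <<'E'
from h import *
from workcell import sensors
o=sensors.get_obs();print(o["ee_pos"],o["tcp_rot"],o["time"])
v=snap("wrist","w13");s=snap("scene","s13");t=snap("top","t13")
for n,w in(("wrist",v),("scene",s)):
    uv,p,c=w.cloud(0,640,0,400);m=(p[:,2]>.0795)&(p[:,2]<.091)&(np.hypot(p[:,0]-.542,p[:,1]-.2775)<.042)
    if m.sum()>20:
        r=cv2.minAreaRect((p[m,:2]*1000).astype(np.float32));b=cv2.boxPoints(r);e=max([b[1]-b[0],b[2]-b[1]],key=np.linalg.norm);print(n,"bar",r,"ang",np.degrees(np.arctan2(e[1],e[0])),m.sum())
    g=c.mean(1);m=(p[:,2]>.035)&(p[:,2]<.056)&(np.hypot(p[:,0]-.542,p[:,1]-.2775)<.08)&(g<110)
    d=p[m,:2]-[.542,.2775];r=np.hypot(*d.T);a=np.degrees(np.arctan2(d[:,1],d[:,0]))
    for lo,hi in((.036,.046),(.046,.056),(.056,.064)):
        h,_=np.histogram(a[(r>lo)&(r<hi)],np.arange(-180,181,4));print(lo,[(int(-178+4*i),int(x)) for i,x in enumerate(h) if x>2])
# rack carriers & fixture carrier
uv,p,c=t.cloud(280,480,125,250)
m=(p[:,2]>.086)&(p[:,2]<.098)&(np.abs(p[:,1])<.05)&(p[:,0]<.7);print("carrier+stop",np.percentile(p[m],[.5,99.5],axis=0).round(4).tolist())
a=np.hstack([v.im[100:400,150:600],s.im[80:380,150:500]]);cv2.imwrite("pics/f13.png",a[:,:,::-1])
E
```

```text
[0.58332765 0.27252622 0.26291393] [-179.78985656   -0.35160492   -7.47858681] 24.425
wrist bar ((542.2531127929688, 277.09368896484375), (15.966096878051758, 59.65346908569336), 77.86580657958984) ang -12.134219 798
0.036 [(-14, 9), (-10, 6)]
0.046 [(-14, 11), (-10, 7)]
0.056 [(-14, 7), (-10, 7)]
scene bar ((541.8917846679688, 275.90228271484375), (18.485637664794922, 59.192745208740234), 75.7785873413086) ang -14.221429 91
0.036 []
0.046 []
0.056 [(-14, 3)]
carrier+stop [[0.4679, -0.0364, 0.0865], [0.648, 0.0389, 0.0979]]
```

View pics/f13.png

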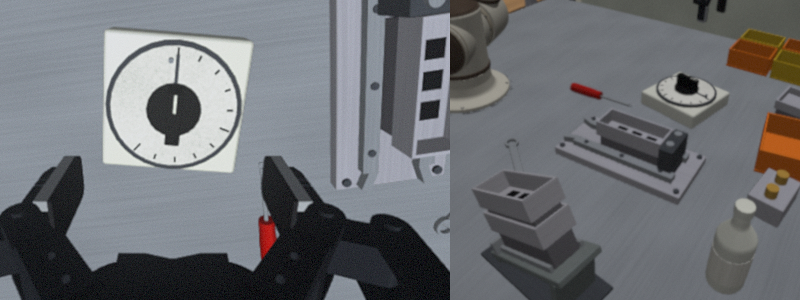

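The pointer stands on the zero mark at (178,50), at −12° like the gauge itself. The carrier is upright against the stop, two carriers remain nested in the rack, and the tools have not moved.

```bash
python3 -c "
from workcell import bot
print(bot.job_done())"
```

```text
the job is handed in; nothing more can be done
None
```

The job is handed in after about 24 s of the 72 s: the top carrier stands upright between the rails touching the end stop, the other two are still nested in the rack, the peak gauge's pointer is at its zero stop, and the screwdriver and wrench were left where they lay.

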